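Load a spring magazine with instrument cases and shut its keeper

ROBOT

A 6-joint arm with a two-finger parallel gripper is mounted at the origin on a cart in front of the work surface, level with it; the furniture and walls round the work are solid. World frame = base frame: x ahead of the robot, y to its left, z up, the work surface at z = 0. Lengths are in m, angles in degrees, forces in N, time in s.
With the tool pointing down it reaches from about 0.375 to 0.9 m from the base axis. Payload 3.1 kg.
Tool frame: the origin (TCP) lies between the finger pads; the fingertips stand 11 mm ahead of it and the grasp point (between the pads) lies 8 mm behind it; z points along the fingers, y is the line along which they close (so a half turn about z gives the same grasp; the last joint's range is limited). The gripper opens to 87 mm and grips with 3 to 60 N. Pads are 19 mm wide; open, the fingers measure 117 mm over their backs; the gripper's body (75 mm by 190 mm) begins 51 mm behind the grasp point.
Start: joints at [-74.857, 30.224, 82.088, -0, 67.689, -10.227], TCP at [0.268, -0.565, 0.234] pointing down, gripper open.
Joint ranges: [-176.69, 176.69], [-43.24, 126.21], [12.49, 139.97], [-82, 262], [0, 151.66], [-163.58, 163.58]. Speed limits (degrees/s): [159.86, 159.86, 180, 180, 180, 180].

INTERFACE

Orientations are given as a 3x3 rotation matrix whose columns are the frame's x, y, z axes.
In Python, from rig import bot gives the robot as it stands.
- The arm moves only by the tool apply_moves, never from a script. Its argument "steps" is a list that holds one entry, the list of rows, each a list of 7 numbers: the shift along the tool's x, y, z in cm, then the turn, a rotation vector about the tool's x, y, z in degrees, then the gripper command: -1 is shut, 1 is fully open, values between are in proportion. In form: [[[dx, dy, dz, rx, ry, rz, jaw], ...]]. A call has 1 to 20 rows; each row is the pose to reach, as a shift and turn from the pose commanded when the call began, along the tool's axes at that moment; what a row does not reach only later rows make up. A row lasts 1/8 s, in which the tool goes at most 62.5 mm and 10.7 degrees, less where a joint would pass 70% of its speed; a pose out of reach is approached as far as the arm can. A call with a gripper value outside its range is refused whole. The fingers move at their own pace and stop on an object; the grip force is fixed at half the most. Time passes only in rows, so rows that repeat a pose let the fingers close. It gives the time, the measured TCP pose, the force, the opening and the grip force at its end, in the units of the state.
- bot.read_state(): the state, without advancing time (a new reading comes with each control period).
- bot.capture(name): name is "scene" or "top" or "wrist"; returns the picture (420x560x3 uint8, blue, green, red); there is no depth.
- bot.camera_model(name): a dict with "intrinsics" (3x3 intrinsics, pixels), "R" (3x3) and "t" (3): a world point X has camera coordinates R X + t. Camera axes: x right, y down, z forward; pixel columns grow to the right and rows downward; lengths in m; the calibration is good to about 2 mm. The wrist camera is an equidistant fisheye: a pixel r from the principal point sees the ray r / f radians off the axis. A picture is of the moment at which its call begins: read the wrist's pose just before it. camera_model takes no time and is no camera call; for the wrist camera it gives the pose at the moment of the call.
- bot.hand_in(): hands the job in; it is judged then, once.
The state is a dict: "time_s": time; "joint_positions": joint angles; "qvel": joint speeds; "tau": joint torques, N m; "position": TCP position; "tcp_rot": TCP orientation; "force": force on the tool from outside, world axes, zero at the start; "moment": the same for the moment, N m; "opening": opening from 0.0 (shut) to 1.0 (fully open); "grasp_force": force on a finger pad.
Only numpy, scipy, OpenCV 4.12 (cv2) and the standard library are available. Lean on these libraries where they do the work, as an engineer would, in place of code of your own. Each camera call takes 0.05 s, during which the arm holds its last target. There are 200 camera calls.

TASK

Load the spring magazine for transport: swing the red keeper bar out of the way, then put every blue instrument case that lies on the table into the shaft, lying flat, and press each one down against the spring follower until the two end catches snap over it and hold it. When all the cases are in, swing the keeper bar back across the mouth until it clicks fully home in its detent, and leave the other things on the table where they are.

Things in the scene. Friction and masses are not known exactly. Their poses are not given: they have to be found in the camera images.
- magazine: Grey and aluminium spring magazine, fixed: base 110 x 190 x 10 mm, four corner angles form a shaft, inside 54 (x) by 93 mm (y). Origin: underside of the base on the shaft's axis, at table height; z up. Angles straight up to z = 127 mm, then flared to 133 mm as a lead-in. The long sides (+x, -x) are open between the angles for |y| < 32 mm: room for fingers beside a case.
- follower (a joint): How far (m) the orange follower plate is pressed down: 0 = up, its top at z = 113 mm, as in the empty shaft; 0.087 = lowest. Springs push it up with about 4 N (up) to 6 N (down). A loaded case takes 20 mm of travel; four fit.
- catch_a_nose (a point): Lower inner edge of the sprung steel wedge catch at the shaft's +y end; it sticks 5 mm in over the end of a case and gives way outward. Flat underside at z = 114 mm, top sloping at 45 degrees. A case let go in the mouth rests on the slopes of the two catches, its underside near z = 121 mm, until it is pressed.
- catch_b_nose (a point): The same on the catch at the -y end. Press a case, say with closed fingertips on the middle of its top, until its top is 2 to 5 mm below the catches' underside (z = 114 mm; takes about 8 to 15 N): the catches snap over it and the follower then holds it up against them. The next case goes on top in the same way and pushes the stack down.
- magazine_mouth (a point): The point on the shaft's axis at the height of the catches' flat underside, 114 mm above the table; axes as the magazine. A loaded top case has its top here.
- keeper (a joint): Angle (rad) of the red keeper bar, 168 x 12 x 8 mm, turning level on an upright pin, underside at z = 135 mm. 0 = shut: along the magazine's y over the mouth, at its stop, held by a sprung ball detent, felt from 0.14 down (about 2 N at the knob). Grows clockwise from above, free end towards the magazine's +x; 1.5 = fully open, mouth clear from 1.2. Stays where left. A case not pressed home blocks it.
- keeper_knob (a point): Middle of the upright black knob near the bar's free end, 18 mm in diameter, from z = 143 to 174 mm, 142 mm from the hinge axis: grip it from above or push it sideways.
- keeper_hinge (a point): On the keeper's upright hinge axis, 82 mm from the shaft's axis towards the magazine's -y, at the height of the bar's underside (135 mm).
- case_1: Blue plastic instrument case, 50 (x) by 90 (y) by 20 mm (z), 40 to 90 g, with a grey panel on its lid. Origin: centre of its underside; z up. Half a turn makes no difference. Grasp across the 50 mm way. Absent in some starts.
- case_2: Another case, the same as case_1.
- case_3: Another case, the same as case_1.
- case_4: Another case, the same as case_1.
- tape_roll: Bystander: roll of black tape, 73 mm across, 19 mm high, near the magazine; to be left alone. Origin: centre of its underside.
- solder_reel: Bystander: solder reel with green flanges, 49 mm across, 39 mm high, behind the magazine; to be left alone. Origin: centre of its underside.

How it is judged:
By the outcome, as a careful person would: the job done as asked, in the order asked, and still so for the second after the job is handed in, with the robot touching nothing.
Of case_1, case_2, case_3, case_4 only 3 to 4 are there at a start; the rules pass over those that are not, and their reading is None.
At some moment in a run one of case_1, case_2, case_3, case_4 may be knocked a few centimetres aside while the robot is not near it.
Once in a run the grip may slacken for a moment while it holds something.
It also fails if it takes over 210 s, if anything falls off the work surface, if the arm or the gripper's body presses on something with over 40 N, if the wrist force passes 120 N, or if a joint passes its speed limit or range.

## Working session

There is one attempt and no reset: what is moved stays moved. The work goes in short steps, Python scripts to look and compute and a tool call to move; the robot and the scene stay as the last step left them, time stands still between calls to the robot, and variables do not carry over. Pictures are saved under pics/ and viewed, at most 17 in all, crops included, and the job is handed in when it is done.

Besides the shell and the picture viewer there is one more tool, called after "Emit:" by a JSON object that holds its "fn" and its "kwargs", one argument or row to a line. apply_moves: Moves the arm, as the interface text tells. Its arguments: {"type":"object","properties":{"steps":{"type":"array","items":{"type":"array","items":{"type":"array","items":{"type":"number"}}}}},"required":["steps"]}

```bash
mkdir -p pics; ls; python3 - <<'E'
from rig import bot
import cv2,numpy as np
for n in("scene","top"):
    im=bot.capture(n); cv2.imwrite(f"pics/{n}0.png",im)
    m=bot.camera_model(n); print(n,np.round(m["intrinsics"],1).tolist(),np.round(m["R"],3).tolist(),np.round(m["t"],3).tolist())
s=bot.read_state();print(s["time_s"],s["position"],np.round(s["tcp_rot"],3))
E
```

```text
pics
scene [[524.5, 0.0, 286.8], [0.0, 524.5, 202.0], [0.0, 0.0, 1.0]] [[0.644, -0.764, -0.021], [-0.326, -0.25, -0.912], [0.692, 0.594, -0.41]] [-0.402, 0.299, 1.214]
top [[473.2, 0.0, 276.0], [0.0, 473.2, 209.8], [0.0, 0.0, 1.0]] [[0.022, -1.0, 0.004], [-0.981, -0.022, -0.193], [0.193, 0.001, -0.981]] [-0.039, 0.621, 1.183]
0.1 [ 0.26765152 -0.56406603  0.23268787] [[ 0.904  0.429 -0.001]
 [ 0.429 -0.904  0.002]
 [ 0.    -0.002 -1.   ]]
```

View pics/scene0.png

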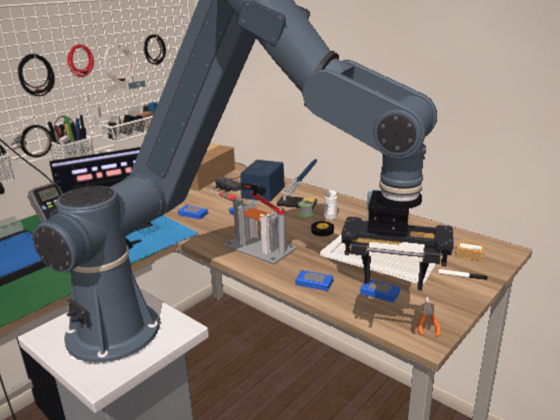

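View pics/top0.png

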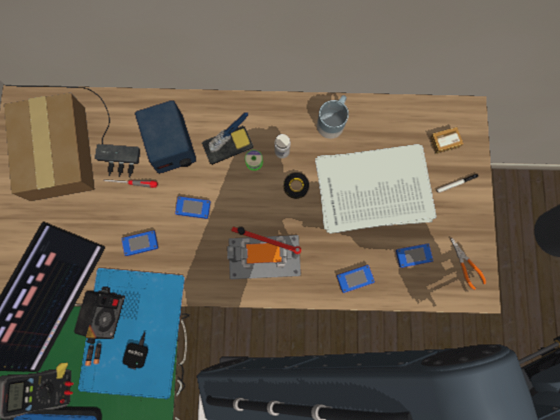

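Top view: four blue cases at (193,206), (140,242), (355,278), (414,255). The magazine is at (265,255), and the keeper runs from its hinge near (298,250) to its knob near (237,231), slightly open.

```bash
cat > h.py <<'E'
from rig import bot
import cv2,numpy as np
def ray(m,uv,fish=False):
    K=m["intrinsics"];R=np.array(m["R"]);t=np.array(m["t"])
    a=np.array([(uv[0]-K[0][2])/K[0][0],(uv[1]-K[1][2])/K[1][1]])
    if fish:
        r=np.linalg.norm(a)+1e-12; d=np.r_[a/r*np.sin(r),np.cos(r)]
    else: d=np.r_[a,1]
    return -R.T@t,R.T@d
def onz(m,uv,z,fish=False):
    o,d=ray(m,uv,fish); return (o+d*(z-o[2])/d[2])[:2]
def proj(m,X):
    c=np.array(m["R"])@X+m["t"];p=np.array(m["intrinsics"])@c;return p[:2]/p[2]
def rects(im,m,lo,hi,z,amin,fish=False,close=9,roi=None):
    hsv=cv2.cvtColor(im,cv2.COLOR_BGR2HSV);k=cv2.inRange(hsv,lo,hi)
    k=cv2.morphologyEx(k,cv2.MORPH_CLOSE,np.ones((close,close)))
    out=[]
    for c in cv2.findContours(k,cv2.RETR_EXTERNAL,cv2.CHAIN_APPROX_NONE)[0]:
        if cv2.contourArea(c)<amin: continue
        P=np.array([onz(m,p[0],z,fish) for p in c.astype(float)])
        (cx,cy),(w,h),a=cv2.minAreaRect((P*1000).astype(np.float32))
        if w>h: w,h,a=h,w,a+90   # a: world angle of the short side
        a=(a+90)%180-90
        x,y,ww,hh=cv2.boundingRect(c)
        out.append((np.round([cx,cy,w,h,a],1).tolist(),[x+ww//2,y+hh//2]))
    return out
E
python3 - <<'E'
from h import *
im=cv2.imread("pics/top0.png");m=bot.camera_model("top")
print("cases");[print(r) for r in rects(im,m,(108,150,60),(125,255,255),.015,150)]
print("orange");[print(r) for r in rects(im,m,(5,170,120),(18,255,255),.113,60)]
print("red");[print(r) for r in rects(im,m,(0,170,90),(4,255,255),.143,60,close=5)]
print("grey base corners")
for p in [(230,278),(300,276),(230,236),(300,236)]: print(onz(m,p,.01).round(3))
c=im[205:300,200:340];cv2.imwrite("pics/c1.png",cv2.resize(c,None,fx=5.5,fy=5.5,interpolation=cv2.INTER_CUBIC))
E
```

```text
cases
([450.1, -239.4, 47.0, 88.8, 19.3], [355, 279])
([515.4, -397.4, 47.3, 89.5, 12.4], [414, 256])
([532.4, 338.9, 49.8, 88.8, 15.1], [140, 243])
([633.1, 202.3, 49.2, 89.3, -6.4], [193, 207])
orange
([462.6, -511.1, 43.2, 67.6, -63.1], [474, 275])
([503.5, 4.1, 46.1, 82.8, 3.9], [263, 253])
red
([525.6, -18.1, 16.0, 142.3, -15.9], [272, 242])
grey base corners
[0.444 0.093]
[ 0.454 -0.093]
[0.557 0.097]
[ 0.561 -0.092]
```

View pics/c1.png

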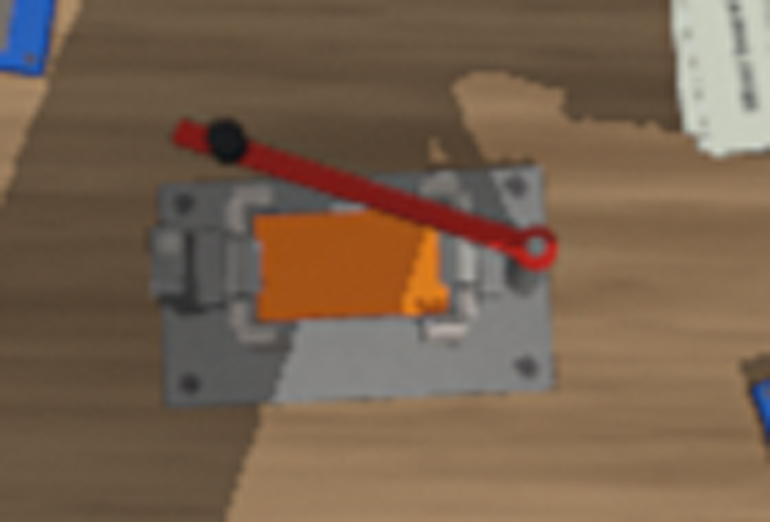

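Crop: base corners at (162,187), (540,167), (550,387), (168,405), knob at (226,140) and hinge at (536,248). The keeper is about 0.3 rad open.

```bash
python3 - <<'E'
from h import *
m=bot.camera_model("top")
f=lambda u,v,z:onz(m,(u/5.5+200-.4,v/5.5+205-.4),z)
P=np.array([f(*p,.01) for p in [(162,187),(540,167),(550,387),(168,405)]])
print(P.round(4),P.mean(0).round(4)); 
e=(P[0]-P[1]+P[3]-P[2]);print("y axis ang from world y",np.degrees(np.arctan2(-e[0],e[1])), np.linalg.norm(e)/2)
k=f(226,140,.174);h=f(536,248,.145);print("knob",k,"hinge",h,np.linalg.norm(k-h))
a=np.arctan2(-e[0],e[1]);c=P.mean(0);print("hinge pred",c-.082*np.array([-np.sin(a),np.cos(a)]))
s=bot.read_state();print(s["position"],s["tcp_rot"].round(3),s["opening"])
w=bot.camera_model("wrist");R=np.array(w["R"]);T=np.array(s["tcp_rot"])
print("cam in tool",(T.T@(-R.T@w["t"]-s["position"])).round(3),(T.T@R.T).round(3).tolist(),np.round(w["intrinsics"],1).tolist())
E
```

```text
[[ 0.5496  0.0995]
 [ 0.5636 -0.0862]
 [ 0.4562 -0.0924]
 [ 0.4436  0.0923]] [0.5033 0.0033]
y axis ang from world y 4.1243994711927225 0.18561072117022595
knob [0.54885733 0.0566054 ] hinge [ 0.5085199  -0.07849379] 0.1409925461152776
hinge pred [ 0.50915683 -0.07848501]
[ 0.26765152 -0.56406603  0.23268787] [[ 0.904  0.429 -0.001]
 [ 0.429 -0.904  0.002]
 [ 0.    -0.002 -1.   ]] 1.000552168321856
cam in tool [ 0.078  0.001 -0.151] [[0.001, -0.96, -0.28], [1.0, 0.0, 0.001], [-0.001, -0.28, 0.96]] [[325.2, 0.0, 277.9], [0.0, 325.2, 208.1], [0.0, 0.0, 1.0]]
```

```bash
cat >> h.py <<'E'
C=np.array([.5033,.0033]);YAW=4.1
HINGE=np.array([.5088,-.0785])
def mag(x,y):
    a=np.radians(YAW);return C+np.array([x*np.cos(a)-y*np.sin(a),x*np.sin(a)+y*np.cos(a)])
def mv(x,y,z,yaw,half=True,base=None):
    """tool-frame shift (cm) and rz (deg) to TCP x,y,z with tool y at world angle yaw"""
    s=bot.read_state();T=np.array(s["tcp_rot"]);d=T.T@(np.array([x,y,z])-s["position"])*100
    cur=np.degrees(np.arctan2(T[1,1],T[0,1]));r=cur-yaw
    r=(r+90)%180-90 if half else (r+180)%360-180
    return d.round(2).tolist(),round(r,1)
def knob(th):
    a=np.radians(90+YAW-th);return HINGE+.142*np.array([np.cos(a),np.sin(a)]),YAW-th
E
python3 - <<'E'
from h import *
k,y=knob(20.8);print(k,y,mv(*k,.23,y))
E
```

```text
[0.54960519 0.05751079] -16.700000000000003 ([52.11, -44.08, 0.37], np.float64(-47.9))
```

Emit:
{"fn": "apply_moves", "kwargs": {
  "steps": [
    [[26,-22,0.2,0,0,-24,-0.2],[26,-22,0.2,0,0,-24,-0.2],[26,-22,0.2,0,0,-24,-0.2],[26,-22,0.2,0,0,-24,-0.2],[26,-22,0.2,0,0,-24,-0.2],[26,-22,0.2,0,0,-24,-0.2],[52.1,-44.1,0.4,0,0,-48,-0.2],[52.1,-44.1,0.4,0,0,-48,-0.2],[52.1,-44.1,0.4,0,0,-48,-0.2],[52.1,-44.1,0.4,0,0,-48,-0.2],[52.1,-44.1,0.4,0,0,-48,-0.2],[52.1,-44.1,0.4,0,0,-48,-0.2],[52.1,-44.1,0.4,0,0,-48,-0.2],[52.1,-44.1,0.4,0,0,-48,-0.2],[52.1,-44.1,0.4,0,0,-48,-0.2],[52.1,-44.1,0.4,0,0,-48,-0.2]]
  ]
}}

```text
time_s: 2.1
position: [0.5493, 0.0559, 0.2296]
tcp_rot: [[0.288, 0.958, -0.0], [0.958, -0.288, -0.0], [-0.0, -0.0, -1.0]]
force: [0.9, 0.2, 0.4]
opening: 0.4
grasp_force: 0.0
```

```bash
python3 - <<'E'
from h import *
s=bot.read_state();print(s["time_s"],s["position"],s["opening"])
m=bot.camera_model("wrist");im=bot.capture("wrist");cv2.imwrite("pics/w1.png",im)
k,y=knob(20.8);print(mv(*k,.23,y))
E
```

```text
2.1 [0.54934503 0.05590707 0.22959094] 0.4000831218928675
([0.14, -0.03, -0.04], np.float64(-0.0))
```

View pics/w1.png

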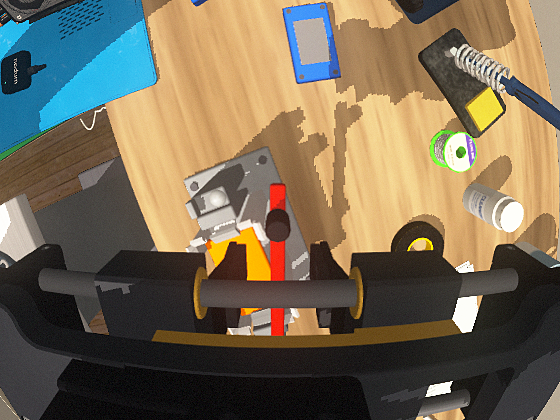

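The wrist view shows the knob at about (278,218), centred between the fingers (left inner edge 245, right inner edge 315), with the bar running straight down the image.

```bash
python3 - <<'E'
from h import *
m=bot.camera_model("wrist");im=cv2.imread("pics/w1.png")
g=im[195:250,255:305].max(2)<70
n,l,st,ce=cv2.connectedComponentsWithStats(g.astype(np.uint8));print(st[1:],ce[1:]+[255,195])
for p in [(278,215),(278,220)]: print(onz(m,p,.174,True),onz(m,p,.160,True))
k0,y0=knob(20.8)
s=bot.read_state();T=np.array(s["tcp_rot"])
for th in range(20,91,7):
    k,y=knob(th); print(th,mv(*k,.160,y))
E
```

```text
[[ 10  14  25  33 331]
 [ 24  30   1   1   1]
 [ 29  33   1   1   1]
 [ 29  35   1   1   1]
 [ 15  44   5   2   5]] [[277.98791541 219.05135952]
 [279.         225.        ]
 [284.         228.        ]
 [284.         230.        ]
 [272.         239.6       ]]
[0.55435223 0.06684998] [0.55309597 0.06261265]
[0.55334492 0.06348744] [0.55202039 0.05902223]
20 ([0.14, -0.22, 6.96], np.float64(-0.8))
27 ([0.06, 1.51, 6.96], np.float64(6.2))
34 ([-0.23, 3.22, 6.96], np.float64(13.2))
41 ([-0.73, 4.88, 6.96], np.float64(20.2))
48 ([-1.42, 6.47, 6.96], np.float64(27.2))
55 ([-2.31, 7.96, 6.96], np.float64(34.2))
62 ([-3.37, 9.33, 6.96], np.float64(41.2))
69 ([-4.59, 10.56, 6.96], np.float64(48.2))
76 ([-5.95, 11.64, 6.96], np.float64(55.2))
83 ([-7.43, 12.54, 6.97], np.float64(62.2))
90 ([-9.01, 13.25, 6.97], np.float64(69.2))
```

Emit:
{"fn": "apply_moves", "kwargs": {
  "steps": [
    [[0.1,0,3.5,0,0,0,-0.2],[0.1,0,6.9,0,0,0,-0.2],[0.1,0,6.9,0,0,0,-0.4],[0.1,0,6.9,0,0,0,-0.4],[0.1,0.8,6.9,0,0,3,-0.4],[0.1,1.5,6.9,0,0,6,-0.4],[-0.1,2.4,6.9,0,0,10,-0.4],[-0.2,3.2,6.9,0,0,13,-0.4],[-0.7,4.9,6.9,0,0,20,-0.4],[-1.4,6.5,6.9,0,0,27,-0.4],[-2.3,8.0,6.9,0,0,34,-0.4],[-3.4,9.3,6.9,0,0,41,-0.4],[-4.6,10.6,6.9,0,0,48,-0.4],[-5.9,11.6,6.9,0,0,55,-0.4],[-7.4,12.5,6.9,0,0,62,-0.4],[-8.2,12.9,6.9,0,0,66,-0.4],[-8.2,12.9,6.9,0,0,66,-0.4],[-8.2,12.9,3.5,0,0,66,-0.4],[-8.2,12.9,0,0,0,66,-0.4],[-8.2,12.9,0,0,0,66,-0.4]]
  ]
}}

```text
time_s: 4.65
position: [0.6521, -0.0585, 0.2342]
tcp_rot: [[0.991, 0.13, 0.009], [0.13, -0.992, -0.002], [0.009, 0.003, -1.0]]
force: [0.2, -0.2, -1.1]
opening: 0.297
grasp_force: 0.0
```

```bash
python3 - <<'E'
from h import *
s=bot.read_state();print(s["time_s"],s["position"],s["joint_positions"])
m=bot.camera_model("wrist");im=bot.capture("wrist");cv2.imwrite("pics/w2.png",im)
mt=bot.camera_model("top");t=bot.capture("top");cv2.imwrite("pics/t2.png",t)
print("red");[print(r) for r in rects(t,mt,(0,170,90),(4,255,255),.143,40,close=5)]
print("cases");[print(r) for r in rects(t,mt,(108,150,60),(125,255,255),.015,150)]
E
```

```text
4.65 [ 0.65213811 -0.05849781  0.23415391] [-1.48909984e+01  3.23295415e+01  7.78901702e+01  1.12014601e-02
  6.92571336e+01  6.76356035e+01]
red
cases
([450.0, -239.4, 47.0, 88.8, 19.4], [355, 279])
([515.6, -397.5, 47.7, 89.3, 11.5], [414, 256])
([532.0, 338.6, 48.8, 88.5, 15.0], [140, 243])
([633.1, 202.3, 49.2, 89.3, -6.4], [193, 207])
```

View pics/w2.png

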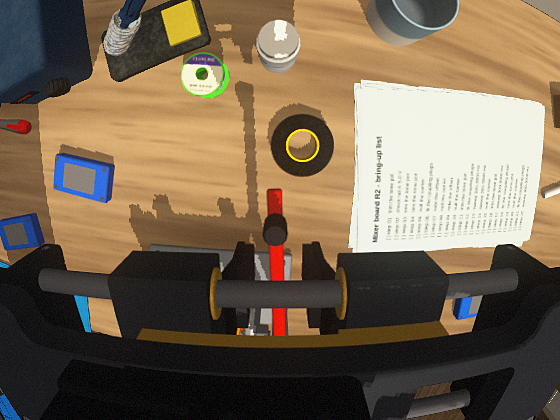

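```bash
cat >> h.py <<'E'
def hover(cx,cy,ang,z=.2,b=.08):
    a=np.radians(ang+90);return mv(cx-b*np.cos(a),cy-b*np.sin(a),z,ang,half=False)
def look(tag,cx,cy,ztop=.02):
    m=bot.camera_model("wrist");im=bot.capture("wrist");cv2.imwrite(f"pics/{tag}.png",im)
    r=[q for q in rects(im,m,(108,150,60),(125,255,255),ztop,1500,True) if np.hypot(q[0][0]-cx*1000,q[0][1]-cy*1000)<80]
    return r
E
python3 - <<'E'
from h import *
print(hover(.450,-.239,19.4))
E
```

```text
([-20.48, 23.19, 3.01], np.float64(-102.0))
```

Emit:
{"fn": "apply_moves", "kwargs": {
  "steps": [
    [[-10,12,1,0,0,-50,0.9],[-10,12,1,0,0,-50,0.9],[-10,12,1,0,0,-50,0.9],[-10,12,1,0,0,-50,0.9],[-20.5,23.2,3,0,0,-102,0.9],[-20.5,23.2,3,0,0,-102,0.9],[-20.5,23.2,3,0,0,-102,0.9],[-20.5,23.2,3,0,0,-102,0.9],[-20.5,23.2,3,0,0,-102,0.9],[-20.5,23.2,3,0,0,-102,0.9],[-20.5,23.2,3,0,0,-102,0.9],[-20.5,23.2,3,0,0,-102,0.9],[-20.5,23.2,3,0,0,-102,0.9]]
  ]
}}

```text
time_s: 6.38
position: [0.4761, -0.3146, 0.1993]
tcp_rot: [[-0.331, 0.944, -0.0], [0.944, 0.331, 0.0], [0.001, -0.0, -1.0]]
force: [-0.1, 0.2, 0.1]
opening: 0.95
grasp_force: 0.0
```

```bash
python3 - <<'E'
from h import *
print(look("w3",.45,-.239))
print(look("w3",.45,-.239,.018))
E
```

```text
[([450.1, -242.3, 48.3, 88.1, 19.7], [276, 115])]
[([450.1, -242.5, 48.6, 88.7, 19.7], [276, 115])]
```

View pics/w3.png

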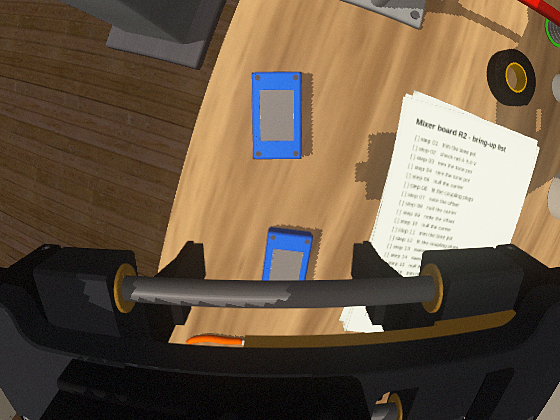

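The target case is at (276,115); it measures 48 x 88 mm at (0.450, -0.242), which agrees with the top view.

```bash
python3 - <<'E'
from h import *
print(mv(.450,-.2415,.014,19.7,False))
E
```

```text
([7.78, -0.05, 18.55], np.float64(-0.4))
```

Emit:
{"fn": "apply_moves", "kwargs": {
  "steps": [
    [[4,0,4,0,0,0,0.9],[7.8,0,9,0,0,-0.4,0.9],[7.8,0,14,0,0,-0.4,0.9],[7.8,0,17,0,0,-0.4,0.9],[7.8,0,18.5,0,0,-0.4,0.9],[7.8,0,18.5,0,0,-0.4,0.9],[7.8,0,18.5,0,0,-0.4,-1],[7.8,0,18.5,0,0,-0.4,-1],[7.8,0,18.5,0,0,-0.4,-1],[7.8,0,18.5,0,0,-0.4,-1],[7.8,0,18.5,0,0,-0.4,-1],[7.8,0,14,0,0,-0.4,-1],[7.8,0,9,0,0,-0.4,-1],[7.8,0,4,0,0,-0.4,-1],[7.8,0,1,0,0,-0.4,-1],[7.8,0,1,0,0,-0.4,-1]]
  ]
}}

```text
time_s: 8.48
position: [0.4515, -0.2422, 0.1918]
tcp_rot: [[-0.338, 0.941, 0.004], [0.941, 0.338, -0.004], [-0.005, 0.003, -1.0]]
force: [-0.1, -0.7, -0.8]
opening: 0.571
grasp_force: 30.0
```

```bash
python3 - <<'E'
from h import *
s=bot.read_state();print(s["time_s"],s["position"],s["opening"],s["grasp_force"])
print(mv(*C,.175,YAW,False),mv(*C,.134,YAW,False))
m=bot.camera_model("wrist");im=bot.capture("wrist");cv2.imwrite("pics/w4.png",im)
E
```

```text
8.475 [ 0.45149763 -0.2421566   0.19179971] 0.5705110152725192 29.999921321868896
([21.35, 13.18, 1.61], np.float64(15.7)) ([21.37, 13.16, 5.71], np.float64(15.7))
```

View pics/w4.png

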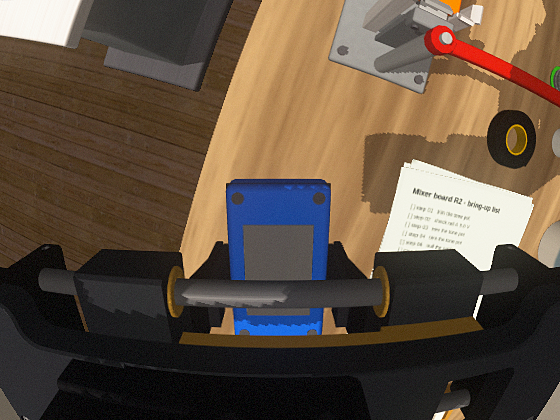

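The case is held at columns 228-328, with its lid front edge at about row 187.

```bash
cat >> h.py <<'E'
def lidrow(row,col=278,dz=.006):
    s=bot.read_state();T=np.array(s["tcp_rot"]);m=bot.camera_model("wrist")
    o,d=ray(m,(col,row),True);o=T.T@(o-s["position"]);d=T.T@d
    return (o+d*((-dz)-o[2])/d[2]).round(4)
E
python3 - <<'E'
from h import *
im=cv2.imread("pics/w4.png")
print(im[172:196,255].tolist())
for r in (180,184,187,190): print(r,lidrow(r),lidrow(r,228),lidrow(r,328))
E
```

```text
[[86, 131, 174], [85, 131, 174], [89, 137, 178], [84, 130, 176], [93, 137, 187], [83, 135, 185], [92, 127, 175], [81, 31, 16], [84, 48, 39], [85, 50, 43], [79, 51, 44], [61, 40, 45], [94, 53, 41], [99, 52, 39], [113, 54, 41], [124, 61, 42], [127, 64, 39], [134, 69, 43], [138, 68, 38], [146, 70, 40], [157, 78, 47], [152, 74, 42], [150, 68, 39], [149, 72, 36]]
180 [ 0.047   0.0012 -0.006 ] [ 0.0471 -0.0217 -0.006 ] [ 0.0471  0.0241 -0.006 ]
184 [ 0.0452  0.0012 -0.006 ] [ 0.0452 -0.0217 -0.006 ] [ 0.0453  0.0242 -0.006 ]
187 [ 0.0438  0.0012 -0.006 ] [ 0.0438 -0.0218 -0.006 ] [ 0.0439  0.0242 -0.006 ]
190 [ 0.0424  0.0012 -0.006 ] [ 0.0424 -0.0218 -0.006 ] [ 0.0424  0.0243 -0.006 ]
```

```bash
python3 - <<'E'
from h import *
print(mv(*mag(0,-.13),.20,YAW,False))
E
```

```text
([8.72, 9.74, -0.99], np.float64(15.7))
```

Emit:
{"fn": "apply_moves", "kwargs": {
  "steps": [
    [[4,5,-0.9,0,0,8,-1],[8.7,9.7,-0.9,0,0,15.7,-1],[8.7,9.7,-0.9,0,0,15.7,-1],[8.7,9.7,-0.9,0,0,15.7,-1],[8.7,9.7,-0.9,0,0,15.7,-1],[8.7,9.7,-0.9,0,0,15.7,-1]]
  ]
}}

```text
time_s: 9.28
position: [0.5117, -0.1279, 0.1982]
tcp_rot: [[-0.069, 0.998, -0.001], [0.998, 0.069, 0.0], [0.0, -0.001, -1.0]]
force: [0.3, 0.3, -0.5]
opening: 0.571
grasp_force: 30.0
```

```bash
python3 - <<'E'
from h import *
m=bot.camera_model("wrist");im=bot.capture("wrist");cv2.imwrite("pics/w5.png",im)
for r in rects(im,m,(5,170,120),(18,255,255),.113,300,True): print(r, mag(0,0))
c=im[0:270,140:420];cv2.imwrite("pics/w5c.png",cv2.resize(c,None,fx=2.2,fy=2.2))
print(mv(*C,.175,YAW,False),mv(*C,.135,YAW,False))
E
```

```text
([13.13, 0.06, 2.34], np.float64(-0.1)) ([13.13, 0.07, 6.34], np.float64(-0.1))
```

View pics/w5c.png

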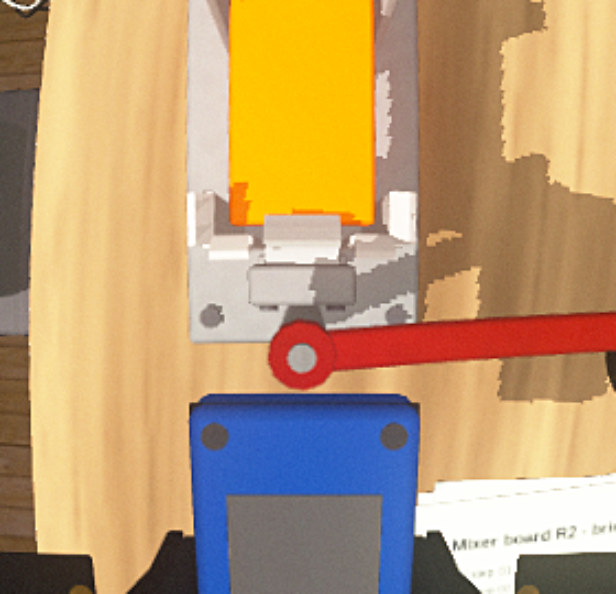

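Follower edges are at crop columns 230 and 375 (centre 302) and the held case's centre is at 304, so lateral alignment is good. The hinge pin is at crop (301,358).

```bash
python3 - <<'E'
from h import *
m=bot.camera_model("wrist")
f=lambda u,v,z:onz(m,(u/2.2+140-.3,v/2.2-.3),z,True)
a=np.radians(YAW);R=np.array([[np.cos(a),-np.sin(a)],[np.sin(a),np.cos(a)]])
for n,p,z in [("pin",(301,358),.146),("pin",(301,358),.143),("base L",(190,341),.01),("base R",(418,341),.01),("oL",(232,224),.113),("oR",(375,224),.113),("hole",(211,317),.01),("hole",(396,315),.01)]:
    print(n,(R.T@(f(*p,z)-C)).round(4))
E
```

```text
pin [-0.0003 -0.0844]
pin [-0.0003 -0.0848]
base L [-0.0541 -0.0953]
base R [ 0.0552 -0.0955]
oL [-0.0229 -0.0444]
oR [ 0.0237 -0.0445]
hole [-0.0437 -0.084 ]
hole [ 0.0443 -0.0832]
```

Emit:
{"fn": "apply_moves", "kwargs": {
  "steps": [
    [[6,0,0,0,0,0,-1],[12,0.1,1,0,0,0,-1],[13.05,0.1,2.3,0,0,0,-1],[13.05,0.1,3.5,0,0,0,-1],[13.05,0.1,4.5,0,0,0,-1],[13.05,0.1,5.2,0,0,0,-1],[13.05,0.1,5.8,0,0,0,-1],[13.05,0.1,6.2,0,0,0,-1],[13.05,0.1,6.2,0,0,0,-1]]
  ]
}}

```text
time_s: 10.45
position: [0.5037, 0.0034, 0.1364]
tcp_rot: [[-0.071, 0.997, -0.001], [0.997, 0.071, -0.0], [-0.0, -0.001, -1.0]]
force: [-2.0, -1.0, -0.3]
opening: 0.575
grasp_force: 30.0
```

```bash
python3 - <<'E'
from h import *
s=bot.read_state();print(s["force"],s["moment"],s["position"])
print(mv(*C,.135,YAW,False))
im=bot.capture("wrist");cv2.imwrite("pics/w6.png",im)
E
```

```text
[-1.99560404 -0.95047006 -0.3263394 ] [-0.18280462  0.05674852  0.0357564 ] [0.50373753 0.00335482 0.13637332]
([-0.0, -0.04, 0.14], np.float64(-0.0))
```

View pics/w6.png

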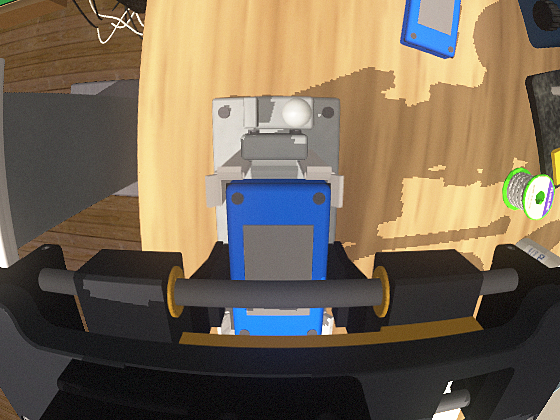

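Emit:
{"fn": "apply_moves", "kwargs": {
  "steps": [
    [[0,0,0.1,0,0,0,0.6],[0,0,0.1,0,0,0,0.6],[0,0,0.1,0,0,0,0.6],[0,0,-1.5,0,0,0,0.6],[0,0,-3.2,0,0,0,0.6],[0,0,-3.2,0,0,0,-1],[0,0,-3.2,0,0,0,-1],[0,0,-3.2,0,0,0,-1],[0,0,-3.2,0,0,0,-1],[0,0,-3.2,0,0,0,-1],[0,0,-2.2,0,0,0,-1],[0,0,-1.2,0,0,0,-1],[0,0,-0.5,0,0,0,-1],[0,0,0.1,0,0,0,-1],[0,0,0.6,0,0,0,-1],[0,0,1.0,0,0,0,-1],[0,0,1.3,0,0,0,-1],[0,0,1.5,0,0,0,-1],[0,0,1.5,0,0,0,-1]]
  ]
}}

```text
time_s: 12.88
position: [0.5041, 0.0036, 0.1215]
tcp_rot: [[-0.071, 0.997, 0.0], [0.997, 0.071, -0.0], [-0.0, 0.0, -1.0]]
force: [0.1, 0.2, 3.8]
opening: 0.003
grasp_force: 1.9
```

Emit:
{"fn": "apply_moves", "kwargs": {
  "steps": [
    [[0,0,-2,0,0,0,-1],[-2,0,-6,0,0,0,-1],[-5,0,-8.5,0,0,0,-1],[-8,0,-8.5,0,0,0,0.9],[-8,0,-8.5,0,0,0,0.9],[-8,0,-8.5,0,0,0,0.9]]
  ]
}}

```text
time_s: 13.62
position: [0.5085, -0.0754, 0.2058]
tcp_rot: [[-0.071, 0.998, -0.003], [0.998, 0.071, 0.001], [0.002, -0.002, -1.0]]
force: [-0.1, 0.1, 0.1]
opening: 0.263
grasp_force: 0.0
```

```bash
python3 - <<'E'
from h import *
s=bot.read_state();print(s["position"])
im=bot.capture("wrist");cv2.imwrite("pics/w7.png",im);m=bot.camera_model("wrist")
cv2.imwrite("pics/w7c.png",cv2.resize(im[20:270,160:420],None,fx=2,fy=2))
print(rects(im,m,(108,150,60),(125,255,255),.114,1500,True), C)
t=bot.capture("top");mt=bot.camera_model("top");print(*rects(t,mt,(108,150,60),(125,255,255),.015,150),sep="\n")
E
```

```text
[ 0.50852151 -0.07539649  0.2057758 ]
[] [0.5033 0.0033]
([515.6, -397.5, 47.7, 89.3, 11.5], [414, 255])
([532.0, 338.6, 48.8, 88.5, 15.0], [140, 243])
([633.1, 202.3, 49.2, 89.3, -6.4], [193, 207])
```

View pics/w7c.png

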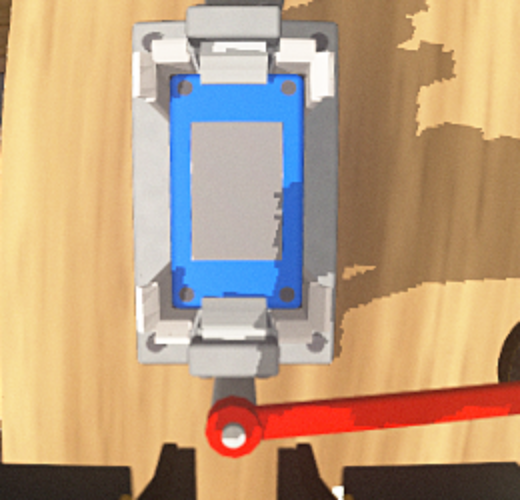

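Both catches sit over the case ends at crop (235,65) and (232,315); case 1 is loaded flat and held.

```bash
python3 - <<'E'
from h import *
m=bot.camera_model("wrist");a=np.radians(YAW);R=np.array([[np.cos(a),-np.sin(a)],[np.sin(a),np.cos(a)]])
for p in [(170,75),(303,75),(303,308),(170,308)]: print((R.T@(onz(m,(p[0]/2+160,p[1]/2+20),.114,True)-C)).round(4))
print(hover(.5155,-.3985,12))
E
```

```text
[-0.0232  0.0423]
[0.0257 0.0423]
[ 0.0266 -0.0459]
[-0.0239 -0.046 ]
([-40.24, -0.55, 0.54], np.float64(-7.9))
```

Emit:
{"fn": "apply_moves", "kwargs": {
  "steps": [
    [[-20,-0.3,0.5,0,0,-4,0.9],[-20,-0.3,0.5,0,0,-4,0.9],[-20,-0.3,0.5,0,0,-4,0.9],[-40.2,-0.6,0.5,0,0,-8,0.9],[-40.2,-0.6,0.5,0,0,-8,0.9],[-40.2,-0.6,0.5,0,0,-8,0.9],[-40.2,-0.6,0.5,0,0,-8,0.9],[-40.2,-0.6,0.5,0,0,-8,0.9],[-40.2,-0.6,0.5,0,0,-8,0.9],[-40.2,-0.6,0.5,0,0,-8,0.9]]
  ]
}}

```text
time_s: 14.98
position: [0.5325, -0.4752, 0.2015]
tcp_rot: [[-0.211, 0.977, -0.001], [0.977, 0.211, 0.001], [0.001, -0.0, -1.0]]
force: [-0.1, 0.0, 0.7]
opening: 0.95
grasp_force: 0.0
```

```bash
python3 - <<'E'
from h import *
r=look("w8",.5155,-.3985);print(r)
x,y,_,_,a=r[0][0];print(mv(x/1000,y/1000,.014,a,False))
E
```

```text
[([515.9, -401.0, 48.9, 88.5, 12.1], [276, 116])]
([7.62, -0.05, 18.78], np.float64(0.1))
```

Emit:
{"fn": "apply_moves", "kwargs": {
  "steps": [
    [[4,0,4,0,0,0,0.9],[7.65,0,9,0,0,0,0.9],[7.65,0,14,0,0,0,0.9],[7.65,0,17,0,0,0,0.9],[7.65,0,18.75,0,0,0,0.9],[7.65,0,18.75,0,0,0,0.9],[7.65,0,18.75,0,0,0,-1],[7.65,0,18.75,0,0,0,-1],[7.65,0,18.75,0,0,0,-1],[7.65,0,18.75,0,0,0,-1],[7.65,0,18.75,0,0,0,-1],[7.65,0,14,0,0,0,-1],[7.65,0,9,0,0,0,-1],[7.65,0,4,0,0,0,-1],[7.65,0,1,0,0,0,-1],[7.65,0,1,0,0,0,-1]]
  ]
}}

```text
time_s: 17.02
position: [0.5174, -0.404, 0.1946]
tcp_rot: [[-0.209, 0.978, 0.004], [0.978, 0.209, -0.005], [-0.006, 0.003, -1.0]]
force: [-0.2, -0.4, -0.2]
opening: 0.572
grasp_force: 30.0
```

```bash
cat >> h.py <<'E'
def held(tag):
    im=bot.capture("wrist");cv2.imwrite(f"pics/{tag}.png",im)
    hsv=cv2.cvtColor(im,cv2.COLOR_BGR2HSV);k=cv2.inRange(hsv,(105,150,50),(128,255,255))
    s=bot.read_state();print(s["time_s"],s["opening"],s["grasp_force"],s["position"].round(4))
    for c in (245,278,310):
        rows=np.where(k[140:260,c]>0)[0]; r=rows[0]+140
        print(c,"first blue row",r,"val",im[r-3:r+12,c,0].tolist(),lidrow(184,c),lidrow(r+5,c))
E
python3 - <<'E'
from h import *
held("w9")
print(mv(*mag(0,-.13),.20,YAW,False)); print(mv(.5039,.0034,.1362,YAW,False))
E
```

```text
17.075 0.5694509138800042 29.99977469444275 [ 0.5163 -0.4029  0.1923]
245 first blue row 174 val [88, 89, 85, 83, 84, 83, 64, 68, 91, 103, 115, 121, 129, 132, 140] [ 0.0454 -0.0138 -0.006 ] [ 0.0477 -0.0137 -0.006 ]
278 first blue row 174 val [95, 105, 96, 75, 83, 75, 64, 75, 95, 110, 117, 126, 134, 134, 146] [ 0.0453  0.0013 -0.006 ] [ 0.0476  0.0013 -0.006 ]
310 first blue row 174 val [108, 114, 110, 77, 83, 84, 64, 70, 95, 105, 125, 128, 136, 137, 140] [ 0.0454  0.0159 -0.006 ] [ 0.0477  0.0159 -0.006 ]
([27.12, 5.42, -0.81], np.float64(8.0))
([40.0, 7.28, 5.55], np.float64(8.0))
```

Emit:
{"fn": "apply_moves", "kwargs": {
  "steps": [
    [[13,2.7,-0.8,0,0,4,-1],[13,2.7,-0.8,0,0,4,-1],[27.1,5.4,-0.8,0,0,8,-1],[27.1,5.4,-0.8,0,0,8,-1],[27.1,5.4,-0.8,0,0,8,-1],[27.1,5.4,-0.8,0,0,8,-1],[27.1,5.4,-0.8,0,0,8,-1],[27.1,5.4,-0.8,0,0,8,-1],[27.1,5.4,-0.8,0,0,8,-1],[27.1,5.4,-0.8,0,0,8,-1]]
  ]
}}

```text
time_s: 18.32
position: [0.5123, -0.1271, 0.1995]
tcp_rot: [[-0.07, 0.998, 0.0], [0.998, 0.07, -0.0], [-0.0, 0.0, -1.0]]
force: [0.6, -0.2, -0.9]
opening: 0.574
grasp_force: 30.0
```

```bash
python3 - <<'E'
from h import *
held("w10")
print(mv(.5039,.0034,.1362,YAW,False))
E
```

```text
18.375 0.5755852429065419 29.999905228614807 [ 0.5123 -0.127   0.1995]
245 first blue row 174 val [139, 143, 137, 114, 118, 120, 87, 81, 131, 143, 161, 172, 177, 180, 192] [ 0.0455 -0.0137 -0.006 ] [ 0.0479 -0.0136 -0.006 ]
278 first blue row 174 val [34, 43, 64, 130, 116, 112, 86, 103, 127, 146, 160, 169, 179, 184, 187] [ 0.0455  0.0014 -0.006 ] [ 0.0478  0.0014 -0.006 ]
310 first blue row 174 val [129, 121, 126, 114, 120, 110, 90, 98, 126, 139, 161, 171, 171, 183, 193] [ 0.0456  0.016  -0.006 ] [ 0.0479  0.016  -0.006 ]
([13.06, 0.08, 6.33], np.float64(-0.1))
```

Emit:
{"fn": "apply_moves", "kwargs": {
  "steps": [
    [[6,0,0,0,0,0,-1],[12,0.1,1,0,0,0,-1],[12.8,0.1,2.3,0,0,0,-1],[12.8,0.1,2.8,0,0,0,-1],[12.8,0.1,3.5,0,0,0,-1],[12.8,0.1,4.5,0,0,0,-1],[12.8,0.1,5.2,0,0,0,-1],[12.8,0.1,5.8,0,0,0,-1],[12.8,0.1,6.2,0,0,0,-1],[12.8,0.1,6.2,0,0,0,-1]]
  ]
}}

```text
time_s: 19.62
position: [0.504, 0.0007, 0.1373]
tcp_rot: [[-0.071, 0.997, -0.001], [0.997, 0.071, -0.001], [-0.001, -0.001, -1.0]]
force: [-1.2, -3.3, -1.9]
opening: 0.57
grasp_force: 30.0
```

```bash
python3 - <<'E'
from h import *
held("w11")
im=cv2.imread("pics/w11.png");a=cv2.imread("pics/w6.png")
cv2.imwrite("pics/cmp.png",np.hstack([cv2.resize(i[90:270,180:380],None,fx=1.9,fy=1.9) for i in(a,im)]))
E
```

```text
19.675 0.5713995431694672 29.999733567237854 [0.5039 0.0007 0.1373]
245 first blue row 172 val [104, 99, 95, 133, 152, 110, 122, 115, 87, 82, 133, 147, 162, 173, 178] [ 0.0455 -0.0136 -0.006 ] [ 0.0488 -0.0136 -0.006 ]
278 first blue row 174 val [141, 139, 140, 111, 117, 112, 87, 93, 138, 151, 164, 176, 176, 181, 192] [ 0.0455  0.0014 -0.006 ] [ 0.0478  0.0014 -0.006 ]
310 first blue row 175 val [169, 162, 136, 111, 114, 83, 83, 126, 142, 162, 172, 180, 183, 192, 198] [ 0.0456  0.016  -0.006 ] [ 0.0474  0.016  -0.006 ]
```

View pics/cmp.png

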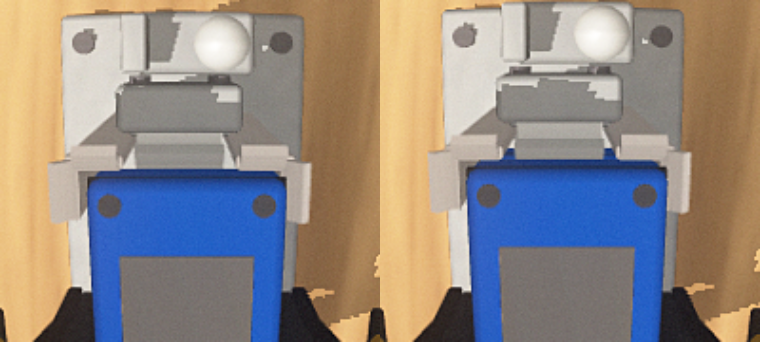

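The new case sits against the end bracket as the first one did: bracket at row 135, case edge at row 167. Releasing and pressing.

Emit:
{"fn": "apply_moves", "kwargs": {
  "steps": [
    [[0,0,0.1,0,0,0,0.6],[0,0,0.1,0,0,0,0.6],[0,0,0.1,0,0,0,0.6],[0,0,-1.5,0,0,0,0.6],[0.25,0,-3.2,0,0,0,0.6],[0.25,0,-3.2,0,0,0,-1],[0.25,0,-3.2,0,0,0,-1],[0.25,0,-3.2,0,0,0,-1],[0.25,0,-3.2,0,0,0,-1],[0.25,0,-3.2,0,0,0,-1],[0.25,0,-2.2,0,0,0,-1],[0.25,0,-1.2,0,0,0,-1],[0.25,0,-0.5,0,0,0,-1],[0.25,0,0.1,0,0,0,-1],[0.25,0,0.6,0,0,0,-1],[0.25,0,1.0,0,0,0,-1],[0.25,0,1.3,0,0,0,-1],[0.25,0,1.6,0,0,0,-1],[0.25,0,1.6,0,0,0,-1]]
  ]
}}

```text
time_s: 22.05
position: [0.5042, 0.0038, 0.1214]
tcp_rot: [[-0.071, 0.997, 0.0], [0.997, 0.071, 0.0], [-0.0, 0.0, -1.0]]
force: [0.7, -0.1, 4.2]
opening: 0.005
grasp_force: 1.9
```

Emit:
{"fn": "apply_moves", "kwargs": {
  "steps": [
    [[0,0,0,0,0,0,-1],[0,0,-2,0,0,0,-1],[-2,0,-6,0,0,0,-1],[-5,0,-8.5,0,0,0,-1],[-8,0,-8.5,0,0,0,0.9],[-8,0,-8.5,0,0,0,0.9],[-8,0,-8.5,0,0,0,0.9]]
  ]
}}

```text
time_s: 22.92
position: [0.5086, -0.0753, 0.2058]
tcp_rot: [[-0.071, 0.998, -0.002], [0.998, 0.071, 0.001], [0.002, -0.002, -1.0]]
force: [0.9, 0.1, 0.0]
opening: 0.26
grasp_force: 0.0
```

```bash
python3 - <<'E'
from h import *
s=bot.read_state();print(s["position"])
im=bot.capture("wrist");cv2.imwrite("pics/w12.png",im);m=bot.camera_model("wrist")
a=cv2.imread("pics/w7.png")
cv2.imwrite("pics/cmp2.png",np.hstack([cv2.resize(i[20:270,180:380],None,fx=1.9,fy=1.9) for i in(a,im)]))
t=bot.capture("top");mt=bot.camera_model("top");print(*rects(t,mt,(108,150,60),(125,255,255),.015,150),sep="\n")
print(hover(.6331,.2023,-6.4,z=.2))
E
```

```text
[ 0.50862533 -0.07526284  0.20578818]
([532.0, 338.7, 49.0, 88.8, 14.8], [140, 243])
([633.1, 202.3, 49.2, 89.3, -6.4], [193, 207])
([18.89, 12.92, 0.59], np.float64(10.5))
```

View pics/cmp2.png

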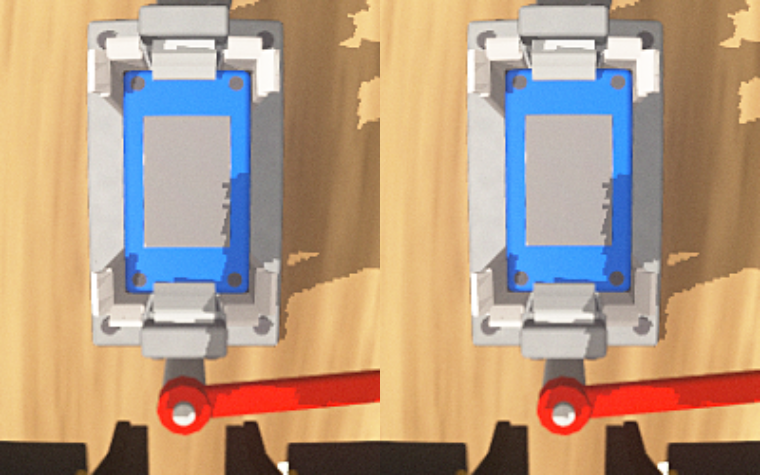

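The second case is caught just like the first; the two halves of the picture match.

Emit:
{"fn": "apply_moves", "kwargs": {
  "steps": [
    [[10,7,0.6,0,0,5,0.9],[10,7,0.6,0,0,5,0.9],[18.9,12.9,0.6,0,0,10.5,0.9],[18.9,12.9,0.6,0,0,10.5,0.9],[18.9,12.9,0.6,0,0,10.5,0.9],[18.9,12.9,0.6,0,0,10.5,0.9],[18.9,12.9,0.6,0,0,10.5,0.9],[18.9,12.9,0.6,0,0,10.5,0.9]]
  ]
}}

```text
time_s: 24.02
position: [0.6246, 0.1206, 0.2007]
tcp_rot: [[0.114, 0.994, -0.0], [0.994, -0.114, -0.0], [-0.0, -0.0, -1.0]]
force: [0.1, 0.5, -0.1]
opening: 0.946
grasp_force: 0.0
```

```bash
python3 - <<'E'
from h import *
r=look("w13",.633,.2023);print(r,bot.read_state()["position"])
x,y,_,_,a=r[0][0];print(mv(x/1000,y/1000,.014,a,False))
E
```

```text
[([633.1, 200.5, 48.8, 88.3, -6.3], [276, 112])] [0.62469622 0.12065896 0.20072938]
([8.03, -0.07, 18.67], np.float64(-0.2))
```

View pics/w13.png

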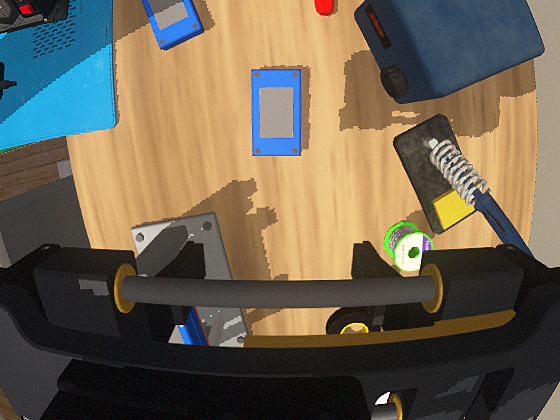

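The case is at (276,112). The nearest tall things are the navy box corner at about (393,100) and the soldering stand at about (393,140).

```bash
python3 - <<'E'
from h import *
m=bot.camera_model("wrist");s=bot.read_state();T=np.array(s["tcp_rot"])
for p in [(393,100),(356,10),(384,95),(393,142),(440,140),(405,103)]:
  for z in (0,.06):
    w=onz(m,p,z,True);print(p,z,w.round(3),((T.T@np.r_[w-[.633,.2005],0])[:2]).round(3))
E
```

```text
(393, 100) 0 [0.764 0.204] [0.018 0.13 ]
(393, 100) 0.06 [0.742 0.203] [0.015 0.108]
(356, 10) 0 [0.734 0.309] [0.119 0.088]
(356, 10) 0.06 [0.717 0.29 ] [0.098 0.073]
(384, 95) 0 [0.754 0.21 ] [0.023 0.119]
(384, 95) 0.06 [0.734 0.208] [0.019 0.099]
(393, 142) 0 [0.76  0.157] [-0.029  0.132]
(393, 142) 0.06 [0.739 0.164] [-0.025  0.11 ]
(440, 140) 0 [0.821 0.156] [-0.023  0.192]
(440, 140) 0.06 [0.79  0.163] [-0.02  0.16]
(405, 103) 0 [0.778 0.2  ] [0.016 0.145]
(405, 103) 0.06 [0.754 0.2  ] [0.013 0.12 ]
```

Emit:
{"fn": "apply_moves", "kwargs": {
  "steps": [
    [[4,0,4,0,0,0,0.9],[8.15,0,9,0,0,0,0.9],[8.15,0,13,0,0,0,0.9],[8.15,0,16,0,0,0,0.9],[8.15,0,18,0,0,0,0.9],[8.15,0,18.65,0,0,0,0.9],[8.15,0,18.65,0,0,0,0.9],[8.15,0,18.65,0,0,0,-1],[8.15,0,18.65,0,0,0,-1],[8.15,0,18.65,0,0,0,-1],[8.15,0,18.65,0,0,0,-1],[8.15,0,18.65,0,0,0,-1],[8.15,0,14,0,0,0,-1],[8.15,0,9,0,0,0,-1],[8.15,0,4,0,0,0,-1],[8.15,0,0,0,0,0,-1],[8.15,0,0,0,0,0,-1],[8.15,0,0,0,0,0,-1]]
  ]
}}

```text
time_s: 26.32
position: [0.6331, 0.2025, 0.1995]
tcp_rot: [[0.112, 0.994, -0.002], [0.994, -0.112, -0.0], [-0.001, -0.002, -1.0]]
force: [-1.0, -0.7, -1.0]
opening: 0.572
grasp_force: 30.0
```

```bash
python3 - <<'E'
from h import *
held("w14")
print(mv(.5039,.0034,.175,YAW,False))
E
```

```text
26.375 0.5702267803482337 29.999942779541016 [0.6327 0.2024 0.1987]
245 first blue row 184 val [141, 138, 118, 112, 112, 114, 105, 74, 118, 132, 156, 164, 169, 178, 182] [ 0.0458 -0.0136 -0.006 ] [ 0.0435 -0.0137 -0.006 ]
278 first blue row 184 val [142, 137, 121, 104, 115, 117, 98, 83, 123, 134, 156, 165, 169, 176, 183] [ 0.0458  0.0015 -0.006 ] [ 0.0434  0.0015 -0.006 ]
310 first blue row 184 val [149, 148, 130, 109, 113, 121, 106, 81, 120, 134, 153, 167, 173, 178, 185] [ 0.0458  0.0161 -0.006 ] [ 0.0435  0.0162 -0.006 ]
([-21.22, -10.57, 2.43], np.float64(-10.5))
```

Emit:
{"fn": "apply_moves", "kwargs": {
  "steps": [
    [[-10,-5,0,0,0,-5,-1],[-10,-5,0,0,0,-5,-1],[-21,-10.6,0,0,0,-10.5,-1],[-21,-10.6,0,0,0,-10.5,-1],[-21,-10.6,0,0,0,-10.5,-1],[-21,-10.6,1,0,0,-10.5,-1],[-21,-10.6,1.5,0,0,-10.5,-1],[-21,-10.6,2,0,0,-10.5,-1]]
  ]
}}

```text
time_s: 27.38
position: [0.5055, 0.0069, 0.1796]
tcp_rot: [[-0.073, 0.997, -0.001], [0.997, 0.073, 0.0], [0.0, -0.001, -1.0]]
force: [-0.0, 0.1, -0.3]
opening: 0.57
grasp_force: 30.0
```

```bash
python3 - <<'E'
from h import *
held("w15");print(mv(.5038,.0055,.1365,YAW,False))
E
```

```text
27.425 0.5712715623856536 29.99990075826645 [0.5051 0.0069 0.1792]
245 first blue row 172 val [243, 241, 244, 172, 189, 181, 88, 96, 104, 132, 134, 130, 161, 240, 213] [ 0.0455 -0.0137 -0.006 ] [ 0.0488 -0.0136 -0.006 ]
278 first blue row 179 val [147, 140, 151, 193, 206, 207, 197, 141, 109, 120, 127, 103, 93, 124, 138] [ 0.0455  0.0014 -0.006 ] [ 0.0455  0.0014 -0.006 ]
310 first blue row 172 val [166, 165, 168, 162, 177, 188, 186, 184, 182, 181, 182, 177, 178, 173, 138] [ 0.0455  0.016  -0.006 ] [ 0.0488  0.016  -0.006 ]
([-0.13, -0.13, 4.27], np.float64(0.1))
```

Emit:
{"fn": "apply_moves", "kwargs": {
  "steps": [
    [[0,0,0,0,0,0,-1],[0,0,0,0,0,0,-1],[0,0,1,0,0,0,-1],[0,0,1.5,0,0,0,-1],[0,0,1.5,0,0,0,-1]]
  ]
}}

```text
time_s: 28.05
position: [0.5047, 0.0059, 0.1649]
tcp_rot: [[-0.071, 0.997, -0.002], [0.997, 0.071, 0.0], [0.0, -0.002, -1.0]]
force: [0.4, -0.5, -0.3]
opening: 0.572
grasp_force: 30.0
```

```bash
python3 - <<'E'
from h import *
print(mv(.5038,.0055,.1365,YAW,False),bot.read_state()["position"])
E
```

```text
([-0.03, -0.09, 2.84], np.float64(-0.0)) [0.50473375 0.00586709 0.16489862]
```

Emit:
{"fn": "apply_moves", "kwargs": {
  "steps": [
    [[0,-0.1,0.5,0,0,0,-1],[0,-0.1,1.0,0,0,0,-1],[0,-0.1,1.6,0,0,0,-1],[0,-0.1,2.2,0,0,0,-1],[0,-0.1,2.7,0,0,0,-1],[0,-0.1,2.7,0,0,0,-1]]
  ]
}}

```text
time_s: 28.8
position: [0.5036, 0.0056, 0.138]
tcp_rot: [[-0.071, 0.997, -0.002], [0.997, 0.071, -0.0], [-0.0, -0.002, -1.0]]
force: [-1.7, -1.1, -0.4]
opening: 0.573
grasp_force: 30.0
```

```bash
python3 - <<'E'
from h import *
held("w16");s=bot.read_state();print(s["force"],s["tcp_rot"][2])
E
```

```text
28.85 0.5684897645631515 29.999844431877136 [0.5036 0.0056 0.1381]
245 first blue row 182 val [108, 120, 146, 155, 140, 109, 117, 121, 110, 86, 125, 140, 148, 164, 172] [ 0.0455 -0.0137 -0.006 ] [ 0.0441 -0.0137 -0.006 ]
278 first blue row 184 val [145, 135, 121, 116, 112, 120, 101, 88, 129, 139, 163, 162, 173, 181, 189] [ 0.0455  0.0014 -0.006 ] [ 0.0432  0.0014 -0.006 ]
310 first blue row 184 val [167, 157, 139, 107, 116, 123, 106, 90, 127, 141, 155, 166, 168, 179, 185] [ 0.0456  0.016  -0.006 ] [ 0.0432  0.016  -0.006 ]
[ 0.06301594 -1.61409991 -1.86673506] [-7.04038980e-05 -1.57437971e-03 -9.99998758e-01]
```

Emit:
{"fn": "apply_moves", "kwargs": {
  "steps": [
    [[0,0,0.2,0,0,0,0.6],[0,0,0.2,0,0,0,0.6],[0,0,0.2,0,0,0,0.6],[0,0,-1.5,0,0,0,0.6],[-0.2,0,-3.2,0,0,0,0.6],[-0.2,0,-3.2,0,0,0,-1],[-0.2,0,-3.2,0,0,0,-1],[-0.2,0,-3.2,0,0,0,-1],[-0.2,0,-3.2,0,0,0,-1],[-0.2,0,-3.2,0,0,0,-1],[-0.2,0,-2.2,0,0,0,-1],[-0.2,0,-1.2,0,0,0,-1],[-0.2,0,-0.5,0,0,0,-1],[-0.2,0,0.1,0,0,0,-1],[-0.2,0,0.6,0,0,0,-1],[-0.2,0,1.0,0,0,0,-1],[-0.2,0,1.3,0,0,0,-1],[-0.2,0,1.7,0,0,0,-1],[-0.2,0,1.7,0,0,0,-1]]
  ]
}}

```text
time_s: 31.22
position: [0.5045, 0.0038, 0.1213]
tcp_rot: [[-0.071, 0.997, 0.0], [0.997, 0.071, 0.0], [-0.0, 0.0, -1.0]]
force: [0.6, 0.9, 4.8]
opening: 0.0
grasp_force: 1.9
```

Emit:
{"fn": "apply_moves", "kwargs": {
  "steps": [
    [[0,0,0,0,0,0,-1],[0,0,-2,0,0,0,-1],[-2,0,-6,0,0,0,-1],[-5,0,-8.5,0,0,0,-1],[-8,0,-8.5,0,0,0,0.9],[-8,0,-8.5,0,0,0,0.9],[-8,0,-8.5,0,0,0,0.9]]
  ]
}}

```text
time_s: 32.1
position: [0.509, -0.0753, 0.2058]
tcp_rot: [[-0.071, 0.998, -0.002], [0.998, 0.071, 0.001], [0.002, -0.002, -1.0]]
force: [-0.3, 0.2, -0.6]
opening: 0.262
grasp_force: 0.0
```

```bash
cat >> h.py <<'E'
def loaded(tag):
    """compare with the view of the first loaded case (w7), taken from the same pose"""
    im=bot.capture("wrist");cv2.imwrite(f"pics/{tag}.png",im);m=bot.camera_model("wrist")
    a=cv2.imread("pics/w7.png")
    for i in (a,im):
        k=cv2.inRange(cv2.cvtColor(i,cv2.COLOR_BGR2HSV),(100,120,50),(128,255,255))[:270,160:420]
        c=max(cv2.findContours(k,cv2.RETR_EXTERNAL,cv2.CHAIN_APPROX_NONE)[0],key=cv2.contourArea);print(cv2.boundingRect(c),cv2.contourArea(c))
    print("diff",cv2.absdiff(a,im)[20:240,210:340].mean())
    return im
E
python3 - <<'E'
from h import *
print(bot.read_state()["position"]);loaded("w17")
t=bot.capture("top");mt=bot.camera_model("top");print(*rects(t,mt,(108,150,60),(125,255,255),.015,150),sep="\n")
print(hover(.532,.3386,14.9))
E
```

```text
[ 0.50901267 -0.07526242  0.20579792]
(85, 57, 67, 117) 7198.0
(85, 56, 67, 118) 7185.0
diff 6.0801048951048955
([532.0, 338.7, 49.0, 88.8, 14.8], [140, 243])
([33.22, 6.74, 0.62], np.float64(-10.8))
```

Case 3 is loaded; its blue area matches the first case's view within 1 px. Now the last case.

Emit:
{"fn": "apply_moves", "kwargs": {
  "steps": [
    [[16,3.4,0.6,0,0,-5,0.9],[16,3.4,0.6,0,0,-5,0.9],[16,3.4,0.6,0,0,-5,0.9],[33.2,6.7,0.6,0,0,-10.8,0.9],[33.2,6.7,0.6,0,0,-10.8,0.9],[33.2,6.7,0.6,0,0,-10.8,0.9],[33.2,6.7,0.6,0,0,-10.8,0.9],[33.2,6.7,0.6,0,0,-10.8,0.9],[33.2,6.7,0.6,0,0,-10.8,0.9],[33.2,6.7,0.6,0,0,-10.8,0.9]]
  ]
}}

```text
time_s: 33.45
position: [0.5534, 0.2586, 0.2006]
tcp_rot: [[-0.255, 0.967, -0.0], [0.967, 0.255, -0.0], [-0.0, -0.0, -1.0]]
force: [-0.4, -0.8, 0.2]
opening: 0.952
grasp_force: 0.0
```

```bash
python3 - <<'E'
from h import *
r=look("w18",.532,.3387);print(r,bot.read_state()["position"])
x,y,_,_,a=r[0][0];print(mv(x/1000,y/1000,.014,a,False))
E
```

```text
[([531.9, 337.3, 48.8, 87.5, 14.9], [276, 111])] [0.55344611 0.2587385  0.20064188]
([8.15, -0.08, 18.66], np.float64(-0.1))
```

View pics/w18.png

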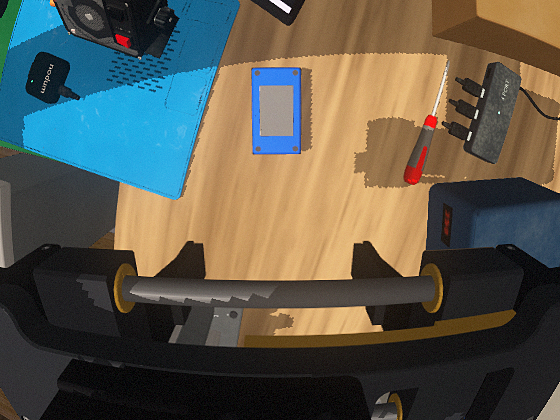

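The case is at (276,111). The display's near corner is at about (288,22), ahead of the wrist camera; I'll triangulate it for clearance.

```bash
python3 - <<'E'
from h import *
m=bot.camera_model("wrist");mt=bot.camera_model("top");s=bot.read_state();T=np.array(s["tcp_rot"])
def loc(w): return (T.T@(np.array(w)-[.532,.338,.014])).round(3)
for z in (0,.05,.1,.15):
    for p in [(290,22),(303,0)]:
        w=np.r_[onz(m,p,z,True),z]; print(z,p,w.round(3),"top px",proj(mt,w).round(0),"tool",loc(w))
im=cv2.imread("pics/t2.png");g=cv2.cvtColor(im,cv2.COLOR_BGR2GRAY)
for r in range(225,300,8): print(r,np.where(g[r,60:135]<60)[0].max(initial=-60)+60)
E
```

```text
0 (290, 22) [0.521 0.437 0.   ] top px [105. 247.] tool [0.098 0.015 0.014]
0 (303, 0) [0.528 0.466 0.   ] top px [ 94. 244.] tool [0.125 0.029 0.014]
0.05 (290, 22) [0.523 0.422 0.05 ] top px [104. 244.] tool [ 0.083  0.013 -0.036]
0.05 (303, 0) [0.529 0.447 0.05 ] top px [ 94. 241.] tool [ 0.106  0.025 -0.036]
0.1 (290, 22) [0.525 0.407 0.1  ] top px [103. 241.] tool [ 0.069  0.011 -0.086]
0.1 (303, 0) [0.53  0.428 0.1  ] top px [ 94. 239.] tool [ 0.088  0.021 -0.086]
0.15 (290, 22) [0.527 0.392 0.15 ] top px [101. 237.] tool [ 0.054  0.009 -0.136]
0.15 (303, 0) [0.531 0.409 0.15 ] top px [ 95. 236.] tool [ 0.069  0.017 -0.136]
225 0
233 71
241 91
249 103
257 99
265 114
273 134
281 81
289 72
297 68
```

The corner is at table height (0.521, 0.437) and the display leans back, away from the arm. Clearance is fine, so I'll grasp.

Emit:
{"fn": "apply_moves", "kwargs": {
  "steps": [
    [[4,0,4,0,0,0,0.9],[8.2,0,9,0,0,0,0.9],[8.2,0,13,0,0,0,0.9],[8.2,0,16,0,0,0,0.9],[8.2,0,18,0,0,0,0.9],[8.2,0,18.65,0,0,0,0.9],[8.2,0,18.65,0,0,0,0.9],[8.2,0,18.65,0,0,0,-1],[8.2,0,18.65,0,0,0,-1],[8.2,0,18.65,0,0,0,-1],[8.2,0,18.65,0,0,0,-1],[8.2,0,18.65,0,0,0,-1],[8.2,0,14,0,0,0,-1],[8.2,0,9,0,0,0,-1],[8.2,0,4,0,0,0,-1],[8.2,0,0,0,0,0,-1],[8.2,0,0,0,0,0,-1],[8.2,0,0,0,0,0,-1]]
  ]
}}

```text
time_s: 35.75
position: [0.5314, 0.3388, 0.1996]
tcp_rot: [[-0.257, 0.967, -0.002], [0.967, 0.257, -0.001], [-0.0, -0.002, -1.0]]
force: [-0.0, -0.2, -1.4]
opening: 0.57
grasp_force: 30.0
```

```bash
python3 - <<'E'
from h import *
held("w19")
print(mv(.5039,.0034,.175,YAW,False))
E
```

```text
35.8 0.5709815321501749 29.999848902225494 [0.531  0.3386 0.1988]
245 first blue row 182 val [114, 121, 125, 117, 123, 122, 94, 113, 128, 151, 163, 177, 184, 191, 198] [ 0.0453 -0.0138 -0.006 ] [ 0.0439 -0.0138 -0.006 ]
278 first blue row 182 val [117, 113, 117, 119, 117, 108, 95, 108, 136, 151, 168, 173, 179, 185, 197] [ 0.0452  0.0013 -0.006 ] [ 0.0438  0.0013 -0.006 ]
310 first blue row 188 val [95, 108, 139, 148, 160, 171, 180, 186, 195, 201, 204, 206, 202, 202, 201] [ 0.0453  0.0159 -0.006 ] [ 0.0411  0.016  -0.006 ]
([-31.7, -11.22, 2.43], np.float64(10.8))
```

Emit:
{"fn": "apply_moves", "kwargs": {
  "steps": [
    [[-16,-5.6,0,0,0,5,-1],[-16,-5.6,0,0,0,5,-1],[-16,-5.6,0,0,0,5,-1],[-31.6,-11.2,0,0,0,10.8,-1],[-31.6,-11.2,0,0,0,10.8,-1],[-31.6,-11.2,0,0,0,10.8,-1],[-31.6,-11.2,1,0,0,10.8,-1],[-31.6,-11.2,2,0,0,10.8,-1],[-31.6,-11.2,3,0,0,10.8,-1],[-31.6,-11.2,3,0,0,10.8,-1],[-31.6,-11.2,3,0,0,10.8,-1]]
  ]
}}

```text
time_s: 37.17
position: [0.5053, 0.0058, 0.1705]
tcp_rot: [[-0.072, 0.997, -0.0], [0.997, 0.072, 0.0], [0.0, -0.0, -1.0]]
force: [0.1, -0.3, -0.9]
opening: 0.575
grasp_force: 30.0
```

```bash
python3 - <<'E'
from h import *
held("w20");print(mv(.5038,.0043,.1365,YAW,False))
E
```

```text
37.225 0.5731847985587002 29.999849796295166 [0.5054 0.0056 0.1707]
245 first blue row 173 val [243, 241, 218, 178, 236, 189, 124, 136, 133, 132, 132, 118, 118, 118, 120] [ 0.0455 -0.0137 -0.006 ] [ 0.0483 -0.0136 -0.006 ]
278 first blue row 181 val [143, 154, 171, 126, 118, 123, 113, 96, 108, 133, 149, 171, 170, 179, 185] [ 0.0455  0.0014 -0.006 ] [ 0.0446  0.0014 -0.006 ]
310 first blue row 173 val [169, 159, 167, 180, 188, 198, 192, 196, 195, 192, 189, 129, 114, 118, 109] [ 0.0456  0.016  -0.006 ] [ 0.0483  0.016  -0.006 ]
([-0.11, -0.17, 3.42], np.float64(0.0))
```

Emit:
{"fn": "apply_moves", "kwargs": {
  "steps": [
    [[-0.1,-0.15,0,0,0,0,-1],[-0.1,-0.15,0.5,0,0,0,-1],[-0.1,-0.15,1.2,0,0,0,-1],[-0.1,-0.15,1.8,0,0,0,-1],[-0.1,-0.15,2.4,0,0,0,-1],[-0.1,-0.15,2.9,0,0,0,-1],[-0.1,-0.15,3.3,0,0,0,-1],[-0.1,-0.15,3.3,0,0,0,-1]]
  ]
}}

```text
time_s: 38.22
position: [0.5037, 0.0038, 0.1373]
tcp_rot: [[-0.071, 0.997, -0.0], [0.997, 0.071, -0.0], [-0.0, -0.0, -1.0]]
force: [0.3, -0.8, -0.0]
opening: 0.573
grasp_force: 30.0
```

```bash
python3 - <<'E'
from h import *
held("w21");s=bot.read_state();print(s["force"],s["tcp_rot"][2]);print(mv(.5040,.0036,.1214,YAW,False))
E
```

```text
38.275 0.5762785910660192 29.999771118164062 [0.5037 0.0039 0.1375]
245 first blue row 178 val [94, 102, 118, 150, 176, 176, 124, 110, 117, 113, 99, 100, 133, 146, 163] [ 0.0455 -0.0137 -0.006 ] [ 0.046  -0.0136 -0.006 ]
278 first blue row 181 val [139, 141, 131, 117, 117, 121, 112, 84, 105, 132, 144, 168, 177, 178, 186] [ 0.0455  0.0014 -0.006 ] [ 0.0446  0.0014 -0.006 ]
310 first blue row 181 val [166, 171, 168, 122, 112, 113, 110, 87, 109, 130, 143, 165, 172, 173, 184] [ 0.0455  0.016  -0.006 ] [ 0.0446  0.0161 -0.006 ]
[-0.32481528  0.23957141 -0.30685644] [ 6.72909154e-05 -2.47801584e-04 -9.99999967e-01]
([-0.03, 0.03, 1.61], np.float64(-0.0))
```

Emit:
{"fn": "apply_moves", "kwargs": {
  "steps": [
    [[0,0,0.2,0,0,0,0.6],[0,0,0.2,0,0,0,0.6],[0,0,0.2,0,0,0,0.6],[0,0,-1.5,0,0,0,0.6],[0,0,-3.2,0,0,0,0.6],[0,0,-3.2,0,0,0,-1],[0,0,-3.2,0,0,0,-1],[0,0,-3.2,0,0,0,-1],[0,0,-3.2,0,0,0,-1],[0,0,-3.2,0,0,0,-1],[0,0,-2.2,0,0,0,-1],[0,0,-1.2,0,0,0,-1],[0,0,-0.5,0,0,0,-1],[0,0,0.1,0,0,0,-1],[0,0,0.6,0,0,0,-1],[0,0,1.0,0,0,0,-1],[0,0,1.3,0,0,0,-1],[0,0,1.6,0,0,0,-1],[0,0,1.6,0,0,0,-1]]
  ]
}}

```text
time_s: 40.65
position: [0.5038, 0.0039, 0.1214]
tcp_rot: [[-0.071, 0.997, 0.0], [0.997, 0.071, 0.0], [0.0, 0.0, -1.0]]
force: [-0.3, 0.1, 3.5]
opening: 0.007
grasp_force: 1.8
```

Emit:
{"fn": "apply_moves", "kwargs": {
  "steps": [
    [[0,0,0,0,0,0,-1],[0,0,-2,0,0,0,-1],[-2,0,-6,0,0,0,-1],[-5,0,-8.5,0,0,0,-1],[-8,0,-8.5,0,0,0,-0.4],[-8,0,-8.5,0,0,0,-0.4],[-8,0,-8.5,0,0,0,-0.4]]
  ]
}}

```text
time_s: 41.52
position: [0.5083, -0.0751, 0.2058]
tcp_rot: [[-0.071, 0.998, -0.002], [0.998, 0.071, 0.001], [0.002, -0.002, -1.0]]
force: [0.5, -0.1, -0.1]
opening: 0.249
grasp_force: 0.0
```

```bash
python3 - <<'E'
from h import *
print(bot.read_state()["position"]);loaded("w22")
t=bot.capture("top");cv2.imwrite("pics/t4.png",t);mt=bot.camera_model("top");print(*rects(t,mt,(108,150,60),(125,255,255),.015,150),sep="\n")
im=cv2.imread("pics/w22.png");m=bot.camera_model("wrist")
hsv=cv2.cvtColor(im,cv2.COLOR_BGR2HSV);k=cv2.inRange(hsv,(0,170,90),(5,255,255))|cv2.inRange(hsv,(175,170,90),(180,255,255))
c=max(cv2.findContours(k,cv2.RETR_EXTERNAL,cv2.CHAIN_APPROX_NONE)[0],key=cv2.contourArea)
P=np.array([onz(m,p[0],.143,True) for p in c.astype(float)]);v=cv2.fitLine((P*1000).astype(np.float32),cv2.DIST_HUBER,0,.01,.01).ravel();print("bar",v,"theta",90+YAW-np.degrees(np.arctan2(v[1],v[0])))
for th in (88,86,84): k,y=knob(th);print(th,k,y,mv(*k,.235,y,False))
E
```

```text
[ 0.50831564 -0.07510358  0.20580935]
(85, 57, 67, 117) 7198.0
(86, 57, 67, 117) 7159.5
diff 7.191899766899767

bar [ 9.8038363e-01  1.9709875e-01  5.8174884e+02 -6.4689003e+01] theta 82.73264
88 [ 0.64999599 -0.0634105 ] -83.9 ([0.12, 14.18, -2.94], np.float64(88.0))
86 [ 0.64938336 -0.05849203] -81.9 ([0.61, 14.16, -2.94], np.float64(86.0))
84 [ 0.64859945 -0.05359792] -79.9 ([1.11, 14.12, -2.94], np.float64(84.0))
```

All four cases are loaded: none are left on the table and the mouth view matches. Next, the keeper.

Emit:
{"fn": "apply_moves", "kwargs": {
  "steps": [
    [[0,7,-2.9,0,0,42,0],[0,7,-2.9,0,0,42,0],[0,7,-2.9,0,0,42,0],[0,7,-2.9,0,0,42,0],[1,14.1,-2.9,0,0,84,0],[1,14.1,-2.9,0,0,84,0],[1,14.1,-2.9,0,0,84,0],[1,14.1,-2.9,0,0,84,0],[1,14.1,-2.9,0,0,84,0],[1,14.1,-2.9,0,0,84,0],[1,14.1,-2.9,0,0,84,0]]
  ]
}}

```text
time_s: 43.0
position: [0.6492, -0.0556, 0.2355]
tcp_rot: [[0.984, 0.176, -0.0], [0.176, -0.984, 0.0], [-0.0, -0.0, -1.0]]
force: [0.2, -0.2, -0.2]
opening: 0.5
grasp_force: 0.0
```

```bash
python3 - <<'E'
from h import *
s=bot.read_state();print(s["position"],s["opening"])
im=bot.capture("wrist");cv2.imwrite("pics/w23.png",im);m=bot.camera_model("wrist")
hsv=cv2.cvtColor(im,cv2.COLOR_BGR2HSV)
k=cv2.inRange(hsv,(0,170,90),(5,255,255))|cv2.inRange(hsv,(175,170,90),(180,255,255))
for r in range(180,275,6):
    w=np.where(k[r,230:330])[0]; b=np.where(im[r,255:305].max(1)<60)[0]
    print(r,(w.min()+230,w.max()+230) if len(w) else None,(b.min()+255,b.max()+255) if len(b) else None)
for th in (84,77,70,60,50,40,30,20,12,6,3,0,-2): kk,y=knob(th);print(th,mv(*kk,.160,y,False))
E
```

```text
[ 0.64919221 -0.05561996  0.23547181] 0.49996232894192993
180 None None
186 (np.int64(273), np.int64(287)) None
192 (np.int64(273), np.int64(287)) None
198 (np.int64(273), np.int64(287)) None
204 (np.int64(273), np.int64(286)) None
210 (np.int64(286), np.int64(286)) (np.int64(273), np.int64(285))
216 None (np.int64(270), np.int64(289))
222 None (np.int64(269), np.int64(290))
228 None (np.int64(268), np.int64(291))
234 None (np.int64(269), np.int64(290))
240 (np.int64(272), np.int64(286)) (np.int64(278), np.int64(281))
246 (np.int64(272), np.int64(286)) None
252 (np.int64(272), np.int64(285)) None
258 (np.int64(272), np.int64(285)) None
264 (np.int64(272), np.int64(285)) None
270 (np.int64(272), np.int64(285)) None
84 ([-0.02, -0.22, 7.55], np.float64(0.0))
77 ([-0.13, -1.96, 7.55], np.float64(-7.0))
70 ([-0.44, -3.66, 7.55], np.float64(-14.0))
60 ([-1.25, -6.0, 7.55], np.float64(-24.0))
50 ([-2.45, -8.17, 7.55], np.float64(-34.0))
40 ([-4.0, -10.09, 7.55], np.float64(-44.0))
30 ([-5.87, -11.72, 7.56], np.float64(-54.0))
20 ([-7.99, -12.99, 7.56], np.float64(-64.0))
12 ([-9.83, -13.74, 7.56], np.float64(-72.0))
6 ([-11.26, -14.12, 7.56], np.float64(-78.0))
3 ([-11.99, -14.26, 7.56], np.float64(-81.0))
0 ([-12.73, -14.35, 7.56], np.float64(-84.0))
-2 ([-13.22, -14.4, 7.56], np.float64(-86.0))
```

The knob is centred between the fingers (columns 268-291), so I'll descend and swing.

Emit:
{"fn": "apply_moves", "kwargs": {
  "steps": [
    [[0,0,4,0,0,0,0],[0,0,7.5,0,0,0,0],[0,0,7.5,0,0,0,-0.4],[0,0,7.5,0,0,0,-0.4],[0,-0.2,7.5,0,0,0,-0.4],[-0.1,-1.1,7.5,0,0,-3.5,-0.4],[-0.1,-2.0,7.5,0,0,-7,-0.4],[-0.4,-3.7,7.5,0,0,-14,-0.4],[-0.8,-4.8,7.5,0,0,-19,-0.4],[-1.25,-6.0,7.5,0,0,-24,-0.4],[-1.8,-7.1,7.5,0,0,-29,-0.4],[-2.45,-8.2,7.5,0,0,-34,-0.4],[-3.2,-9.2,7.5,0,0,-39,-0.4],[-4.0,-10.1,7.5,0,0,-44,-0.4],[-4.9,-10.9,7.5,0,0,-49,-0.4],[-5.9,-11.7,7.5,0,0,-54,-0.4],[-6.9,-12.4,7.5,0,0,-59,-0.4],[-8.0,-13.0,7.5,0,0,-64,-0.4],[-8.9,-13.4,7.5,0,0,-68,-0.4],[-9.8,-13.7,7.5,0,0,-72,-0.4]]
  ]
}}

```text
time_s: 45.55
position: [0.53, 0.0621, 0.1623]
tcp_rot: [[0.135, 0.991, 0.004], [0.991, -0.135, -0.0], [0.0, 0.004, -1.0]]
force: [1.4, 0.1, -0.3]
opening: 0.298
grasp_force: 0.3
```

```bash
python3 - <<'E'
from h import *
s=bot.read_state();print(s["position"],s["opening"],s["force"])
for th in (10,5,2,0,-1,-2,-3): kk,y=knob(th);print(th,mv(*kk,.160,y,False))
E
```

```text
[0.53000018 0.06205326 0.16226068] 0.29828519875607207 [ 1.40097455  0.06659958 -0.32062098]
10 ([-0.02, -0.66, 0.22], np.float64(-1.9))
5 ([-0.12, -1.9, 0.22], np.float64(-6.9))
2 ([-0.22, -2.64, 0.21], np.float64(-9.9))
0 ([-0.32, -3.12, 0.21], np.float64(-11.9))
-1 ([-0.37, -3.36, 0.21], np.float64(-12.9))
-2 ([-0.43, -3.61, 0.21], np.float64(-13.9))
-3 ([-0.49, -3.85, 0.21], np.float64(-14.9))
```

Emit:
{"fn": "apply_moves", "kwargs": {
  "steps": [
    [[0,-0.5,0,0,0,-2,-0.4],[-0.1,-1.2,0,0,0,-5,-0.4],[-0.1,-1.8,0,0,0,-7,-0.4],[-0.2,-2.4,0,0,0,-10,-0.4],[-0.3,-2.9,0,0,0,-12,-0.4],[-0.3,-2.9,0,0,0,-12,-0.4],[-0.3,-2.9,0,0,0,-12,-0.4]]
  ]
}}

```text
time_s: 46.42
position: [0.4997, 0.0629, 0.1606]
tcp_rot: [[-0.071, 0.998, -0.0], [0.998, 0.071, -0.0], [0.0, -0.0, -1.0]]
force: [0.6, 0.2, 1.2]
opening: 0.301
grasp_force: 0.5
```

```bash
python3 - <<'E'
from h import *
s=bot.read_state();print(s["position"],s["opening"],s["force"])
for th in (2,0,-1,-2,-3): kk,y=knob(th);print(th,mv(*kk,.160,y,False))
im=bot.capture("wrist");m=bot.camera_model("wrist");cv2.imwrite("pics/w24.png",im)
hsv=cv2.cvtColor(im,cv2.COLOR_BGR2HSV)
k=cv2.inRange(hsv,(0,170,90),(5,255,255))|cv2.inRange(hsv,(175,170,90),(180,255,255))
for r in range(170,275,8):
    w=np.where(k[r,230:330])[0]; b=np.where(im[r,255:305].max(1)<60)[0]
    print(r,(w.min()+230,w.max()+230) if len(w) else None,(b.min()+255,b.max()+255) if len(b) else None)
E
```

```text
[0.49966017 0.06286241 0.16061649] 0.3010656100218589 [0.63106942 0.18120302 1.21918341]
2 ([0.03, 0.4, 0.06], np.float64(1.9))
0 ([0.03, -0.1, 0.06], np.float64(-0.1))
-1 ([0.03, -0.35, 0.06], np.float64(-1.1))
-2 ([0.03, -0.59, 0.06], np.float64(-2.1))
-3 ([0.01, -0.84, 0.06], np.float64(-3.1))
170 None None
178 None None
186 None None
194 None None
202 None None
210 None None
218 (np.int64(277), np.int64(297)) None
226 (np.int64(277), np.int64(296)) None
234 (np.int64(276), np.int64(296)) None
242 (np.int64(276), np.int64(295)) None
250 None (np.int64(275), np.int64(304))
258 None (np.int64(270), np.int64(304))
266 None (np.int64(270), np.int64(304))
274 None (np.int64(269), np.int64(304))
```

Emit:
{"fn": "apply_moves", "kwargs": {
  "steps": [
    [[0,-0.15,0,0,0,0,-0.4],[0,-0.3,0,0,0,0,-0.4],[0,-0.45,0,0,0,0,-0.4],[0,-0.45,0,0,0,0,-0.4],[0,-0.45,0,0,0,0,-0.4]]
  ]
}}

```text
time_s: 47.1
position: [0.4945, 0.0625, 0.1603]
tcp_rot: [[-0.071, 0.997, -0.002], [0.997, 0.071, -0.0], [-0.0, -0.002, -1.0]]
force: [-0.3, 0.2, -0.9]
opening: 0.301
grasp_force: 0.0
```

```bash
python3 - <<'E'
from h import *
im=bot.capture("wrist");m=bot.camera_model("wrist");cv2.imwrite("pics/w25.png",im)
hsv=cv2.cvtColor(im,cv2.COLOR_BGR2HSV)
k=cv2.inRange(hsv,(0,170,90),(5,255,255))|cv2.inRange(hsv,(175,170,90),(180,255,255))
for r in range(210,275,6):
    w=np.where(k[r,230:330])[0]
    print(r,(w.min()+230,w.max()+230) if len(w) else None)
for r in (222,240):
  w=np.where(k[r,230:330])[0]+230; p=onz(m,(w.mean(),r),.143,True);d=p-HINGE
  print(p,"theta",90+YAW-np.degrees(np.arctan2(d[1],d[0])))
E
```

```text
210 None
216 (np.int64(274), np.int64(294))
222 (np.int64(274), np.int64(294))
228 (np.int64(274), np.int64(294))
234 (np.int64(274), np.int64(294))
240 (np.int64(274), np.int64(293))
246 (np.int64(274), np.int64(293))
252 None
258 None
264 None
270 None
[0.49802284 0.08208526] theta 0.26053660862747563
[0.49856993 0.07149547] theta 0.19832468077751741
```

Emit:
{"fn": "apply_moves", "kwargs": {
  "steps": [
    [[0,-0.1,0,0,0,0,-0.4],[0,-0.2,0,0,0,0,-0.4],[0,-0.3,0,0,0,0,-0.4],[0,-0.3,0,0,0,0,-0.4]]
  ]
}}

```text
time_s: 47.65
position: [0.4933, 0.0623, 0.1607]
tcp_rot: [[-0.071, 0.997, 0.002], [0.997, 0.071, 0.0], [-0.0, 0.002, -1.0]]
force: [3.0, 1.5, -2.0]
opening: 0.302
grasp_force: 1.5
```

Emit:
{"fn": "apply_moves", "kwargs": {
  "steps": [
    [[0,-0.1,0,0,0,0,-0.4],[0,-0.2,0,0,0,0,-0.4],[0,-0.2,0,0,0,0,-0.4]]
  ]
}}

```text
time_s: 48.02
position: [0.493, 0.0622, 0.1608]
tcp_rot: [[-0.07, 0.998, 0.006], [0.998, 0.07, 0.0], [-0.0, 0.006, -1.0]]
force: [6.9, 2.2, -5.4]
opening: 0.299
grasp_force: 3.5
```

Emit:
{"fn": "apply_moves", "kwargs": {
  "steps": [
    [[0,0.4,0,0,0,0,-0.2],[0,0.7,0,0,0,0,0],[0,0.7,0,0,0,0,0],[0,0.7,-4,0,0,0,0],[0,0.7,-8,0,0,0,0],[-6,0.7,-10,0,0,0,0],[-12,0.7,-10,0,0,0,0],[-18,0.7,-10,0,0,0,0],[-24,0.7,-10,0,0,0,0],[-30,0.7,-10,0,0,0,0],[-30,0.7,-10,0,0,0,0],[-30,0.7,-10,0,0,0,0]]
  ]
}}

```text
time_s: 49.52
position: [0.5176, -0.236, 0.26]
tcp_rot: [[-0.07, 0.998, -0.002], [0.998, 0.07, 0.002], [0.002, -0.002, -1.0]]
force: [-0.3, -0.1, 0.5]
opening: 0.499
grasp_force: 0.0
```

```bash
python3 - <<'E'
from h import *
t=bot.capture("top");mt=bot.camera_model("top")
hsv=cv2.cvtColor(t,cv2.COLOR_BGR2HSV);k=cv2.inRange(hsv,(0,170,90),(4,255,255));k[:215]=0;k[300:]=0;k[:,:215]=0;k[:,310:]=0
ys,xs=np.where(k>0);P=np.array([onz(mt,(u,v),.143) for u,v in zip(xs,ys)]);v=cv2.fitLine((P*1000).astype(np.float32),cv2.DIST_HUBER,0,.01,.01).ravel()
print("theta",(90+YAW-np.degrees(np.arctan2(v[1],v[0])))%180,P.min(0),P.max(0))
print(*rects(t,mt,(108,150,60),(125,255,255),.015,100),sep="\n")
a=cv2.imread("pics/top0.png");print("tape/reel diff",cv2.absdiff(a,t)[148:205,240:315].mean())
cv2.imwrite("pics/fin.png",cv2.resize(t[140:300,170:350],None,fx=3.7,fy=3.7,interpolation=cv2.INTER_CUBIC))
E
```

```text
theta 0.12069702 [ 0.49234461 -0.08572265] [0.5153565 0.0875338]
([512.3, 6.3, 58.6, 93.5, 4.3], [264, 253])
tape/reel diff 29.76990253411306
```

View pics/fin.png

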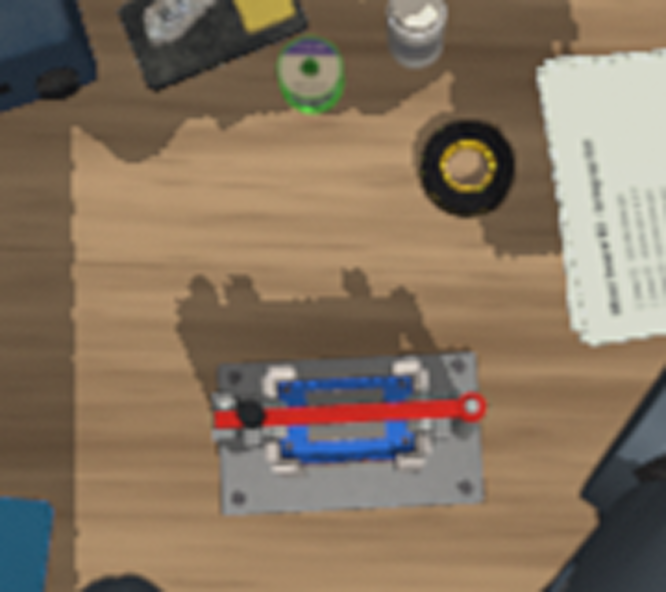

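The final view shows the keeper lying along the magazine at 0.1°, from knob (250,413) to hinge (470,407). The cases are under it and the tape (467,167) and reel (310,72) have not moved. Handing in.

```bash
python3 -c "
from rig import bot
print(bot.hand_in())"
```

```text
the job is handed in; nothing more can be done
None
```

I loaded all four cases flat under the catches, swung the keeper bar back against its stop (the last view measured it about 0.1° from shut), left the tape roll and solder reel in place, and handed the job in at about 50 s; no verdict came back.

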